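# Set up the bedside mirror: shank into the stand, clamp nut tight

### The job

Take the small round mirror out of its white parking block and put its stem into the hole of the clamp stand, pressing it gently down until it is fully home and stands upright. Let go, then turn the stand's clamp nut clockwise by its lever until it grips the stem firmly, without ramming the mirror down or over-tightening, and leave the diya, bottle and tin where they are.

Things in the scene. Friction and masses are not known exactly. Their poses are not given: they have to be found in the camera images.
- mirror_centre (a point): Centre of the round head of the loose mirror (about 70 g): a grey plastic disc 72 mm across, 12 mm thick, standing on edge; its flat faces look along own +x and -x (shiny side -x), own z is up. Pinch the 12 mm thickness from above near the disc's top edge, which is 36 mm above this point. A straight round stem, 12 mm in diameter, runs down from it on the z axis to 119 mm below this point.
- shank_tip (a point): Lower end of the mirror's stem, on its axis, 119 mm below mirror_centre; same axes. The last 6 mm taper from 12 mm to 7 mm in diameter.
- holder: White plastic parking block, 56 x 56 x 60 mm, fixed; origin at the centre of its underside, z up. The mirror's stem stands loosely in its 14 mm hole, 45 mm deep (floor 15 mm above the origin).
- stand: Fixed clamp stand; origin at the centre of its underside, z up. Round black foot 110 mm across, 12 mm thick; aluminium column 42 mm in diameter, flat top 62 mm above the origin; around the column the knurled steel clamp nut, 64 mm across, 36 to 54 mm above the origin.
- bore_mouth (a point): Centre of the mouth of the upright 14 mm hole in the column's top. Inside, from about 8 mm down, spring balls rub on the stem: it does not drop by itself, sliding it needs a steady 4 to 14 N. The stem is home when its end meets a rigid seat, felt as a sudden rise of the push; the seat's depth is unknown, 31 to 49 mm below the mouth. Over 30 N on seat or stand is ramming.
- nut (a joint): Turn of the clamp nut, rad: 0 fully open, grows clockwise seen from above, hard end at 1.7. It moves two jaws in by 6 mm per rad and stays where left. Free turning takes about 5 N at the lever post. The jaws meet the stem at an unknown turn, about 0.55 to 0.85; then the push rises steadily. It grips firmly once the push has risen by 2 to 5 N; over 50 N on a jaw is over-tight.
- lever_post (a point): Centre (half-way up) of the upright round black grip post, 12 mm in diameter and 35 mm tall (49 to 84 mm above the table), at the end of the nut's flat steel lever (14 mm wide, 8 mm thick, under the post). It circles the bore's axis at 90 mm radius as the nut turns. Pinch it from above or push it sideways.
- diya: Small terracotta oil-lamp bowl, 84 mm across and 26 mm tall, origin under its centre. Leave it alone.
- bottle: Upright blue bottle with white twist cap, 56 mm across, 150 mm tall, origin under its centre. Leave it alone.
- tin: Round aluminium tin, 69 mm across, 28 mm tall, origin under its centre. Leave it alone.
Things that resemble listed ones, but are neither listed nor needed, are in the scene too. Leave any red or turquoise look-alike of the stand alone. Of the things that look like the part that bears mirror_centre, the smaller one is meant.

How it is judged (in metres and radians):
On the way, in this order (a step that is already met when the one before it is completed fails the run):
1. the stem is fully home on the seat in the bore, upright (distance between shank_tip and seat_c0 below 0.0085 m and horizontal distance between shank_tip and bore_mouth below 0.003 m and angle between shank_tip's own z axis and vertical below 0.09 rad), for 0.2 s.
2. with the gripper off the mirror, the nut is turned until both jaws grip the stem (all of step 1 and contact force between each of jaw_a_c0, jaw_b_c0 and mirror above 8 N and contact force between the fingers and mirror below 0.1 N), for 0.2 s.
At the end, for the whole second after the job is handed in: The mirror stands at rest and upright (within 5 degrees) in the stand with its stem's end on the seat (within about 2.5 mm, centred within 3 mm), and both jaws press on the stem with more than 8 N each; everything released (all of step 1 and contact force between each of jaw_a_c0, jaw_b_c0 and mirror above 8 N and linear speed of mirror below 0.02 m/s); the robot touches nothing.
It fails at once if the mirror is rammed onto the seat or against the stand (over 30 N) (contact force between any of seat_c0, stand and mirror above 30 N).
It fails at once if the nut is over-tightened (over 50 N on a jaw) (contact force between any of jaw_a_c0, jaw_b_c0 and mirror above 50 N).
It fails at once if the diya, bottle or tin is shifted by more than 20 mm (distance of any of diya, bottle, tin from where it was at the start of the episode above 0.02 m).
It also fails if it takes over 61 s, if anything falls off the work surface, if the arm or the gripper's body presses on something with over 40 N, if the wrist force passes 120 N, or if a joint passes its speed limit or range.

### The arm

A 6-joint arm with a two-finger parallel gripper is mounted at the origin on the work surface. World frame = base frame: x ahead of the robot, y to its left, z up, the work surface at z = 0. Lengths are in m, angles in degrees, forces in N, time in s.
With the tool pointing down it reaches from about 0.275 to 0.975 m from the base axis. Payload 8.4 kg.
Tool frame: the origin (TCP) lies between the finger pads; the fingertips stand 17 mm ahead of it and the grasp point (between the pads) lies 2 mm behind it (manip.tip_extent is the distance from the TCP to the fingertips, in m); x points along the fingers, y is the direction in which the jaws open and shut, and the axes are right-handed (so a half turn about x gives the same grasp; the last joint's range is limited). The gripper opens to 92 mm and grips with 3 to 60 N. Pads are 20 mm wide; open, the fingers measure 128 mm over their backs; the gripper's body (75 mm by 189 mm) begins 69 mm behind the grasp point.
Start: joints at [63.518, 20.225, 93.587, -0, 66.188, -0.138], TCP at [0.277, 0.56, 0.232] pointing down, gripper open.
Joint ranges: [-150.9, 150.9], [-52.94, 120.26], [3.33, 152.33], [-74.26, 254.26], [0, 154.13], [-172.89, 172.89]. Speed limits (degrees/s): [127.2, 127.2, 159.86, 180, 180, 180].

### API

Orientations are given as [roll, pitch, yaw] about the fixed x, y, z axes, in that order (R = Rz(yaw) Ry(pitch) Rx(roll)).
In Python, from rig import manip gives the robot as it stands.
- The arm moves only by the tool jog_arm, never from a script. Its argument "commands" is a list of rows, each an object with "gripper": the finger opening in mm, from 0 to 91.9; "xyz": the shift along the tool's x, y, z in mm, a list of three; "rot": the turn, a rotation vector about the tool's x, y, z in degrees, a list of three. In form: [{"gripper": gripper, "xyz": [dx, dy, dz], "rot": [ax, ay, az]}, ...]. A call has 1 to 5 rows; each row shifts and turns the commanded pose from where the row before left it, along the tool's axes as they then stand; what a row does not reach is not made up. A row lasts 1/8 s, in which the tool goes at most 62.5 mm and 10.7 degrees, less where a joint would pass 70% of its speed; a pose out of reach is approached as far as the arm can. A call with a gripper value outside its range is refused whole. The fingers move at their own pace and stop on an object; "force" is the grip in N (left out, the last holds). Time passes only in rows, so rows that do not move let the fingers close. It gives the time, the measured TCP pose, the force and the opening at its end, in the units of the state.
- manip.get_state(): the state, without advancing time (a new reading comes with each control period).
- manip.get_image(name): name is "scene" or "top"; returns a dict with "pixels" (400x640x3 uint8, red, green, blue), "z_map" (400x640 float32, m along the optical axis (not along the pixel's ray), 0 where there is no reading), "K" (3x3 intrinsics, pixels), "extrinsics" (4x4, takes a point from camera to world coordinates). Camera axes: x right, y down, z forward; pixel columns grow to the right and rows downward; lengths in m; the calibration is good to about 2 mm. A picture is of the moment at which its call begins.
- manip.finish_job(): hands the job in, once; it reports no verdict.
The state is a dict: "clock": time; "joint_positions": joint angles; "qvel": joint speeds; "joint_efforts": joint torques, N m; "tcp_pos": TCP position; "orientation": TCP orientation; "ft_force": force on the tool from outside, world axes, zero at the start; "moment": the same for the moment, N m; "width": finger opening in m.
Only numpy, scipy, OpenCV 4.12 (cv2) and the standard library are available. Lean on these libraries where they do the work, as an engineer would, in place of code of your own. Each camera call takes 0.05 s, during which the arm holds its last target. There are 200 camera calls.

## Working session

There is one attempt and no reset: what is moved stays moved. The work goes in short steps, Python scripts to look and compute and a tool call to move; the robot and the scene stay as the last step left them, time stands still between calls to the robot, and variables do not carry over. Pictures are saved under pics/ and viewed, about 8 in all and at most 12, crops included, and the job is handed in when it is done.

Besides the shell and the picture viewer there is one more tool, called as a command line: name --argument value ..., lists and objects as JSON in quotes. jog_arm: Moves the arm, as the interface text tells. Its arguments: {"type":"object","properties":{"commands":{"type":"array"},"force":{"type":"number"}},"required":["commands"]}

```bash
mkdir -p pics
cat > h.py <<'E'
from rig import manip
import numpy as np, cv2
def grab(n,tag):
    im=manip.get_image(n); np.savez(f'pics/{tag}.npz',**im)
    cv2.imwrite(f'pics/{tag}.png',im['pixels'][...,::-1]); return im
def load(tag): return dict(np.load(f'pics/{tag}.npz'))
def pts(im):
    z=im['z_map']; v,u=np.indices(z.shape); K=im['K']
    P=np.stack([(u-K[0,2])/K[0,0]*z,(v-K[1,2])/K[1,1]*z,z],-1)
    E=im['extrinsics']; return P@E[:3,:3].T+E[:3,3]
def ray(im,u,v,h):
    E=im['extrinsics'];d=E[:3,:3]@np.linalg.solve(im['K'],[u,v,1.]);o=E[:3,3]
    return o+d*(h-o[2])/d[2]
E
python3 - <<'E'
from h import *
a=grab('scene','s0');b=grab('top','t0')
print(a['extrinsics'],b['extrinsics'],b['K'],manip.get_state())
E
```

```text
[[ 0.46225996  0.62133501 -0.63265989  1.0832358 ]
 [ 0.88658361 -0.31025497  0.34309087 -0.30888908]
 [ 0.01688849 -0.71950306 -0.69428389  0.66768214]
 [ 0.          0.          0.          1.        ]] [[ 0.00343161 -0.99745199  0.0712583   0.49062886]
 [-0.99952273 -0.00560899 -0.03037858 -0.00357044]
 [ 0.03070086 -0.07112004 -0.99699518  1.37932982]
 [ 0.          0.          0.          1.        ]] [[520.18312348   0.         324.39706688]
 [  0.         520.18312348 203.36195405]
 [  0.           0.           1.        ]] {'clock': 0.1, 'joint_positions': array([ 6.35189524e+01,  2.02588405e+01,  9.36234656e+01,  6.58642972e-04,
        6.61866941e+01, -1.37010702e-01]), 'qvel': array([-0.10955548,  0.00881096, -0.06470763,  0.01364985,  0.03254763,
       -0.0179195 ]), 'joint_efforts': array([ 5.22245718e-04, -5.94906485e+01, -3.34932411e+01,  6.98610465e-02,
        1.82534067e-02,  5.55648541e-06]), 'tcp_pos': array([0.27716095, 0.55973171, 0.23094531]), 'orientation': array([ -90.63708849,   89.93099715, -116.98139172]), 'ft_force': array([-0.0801418 ,  0.64746045,  1.57021743]), 'moment': array([ 0.01556355, -0.00220668,  0.02185998]), 'width': 0.0919190010779405}
```

View pics/s0.png

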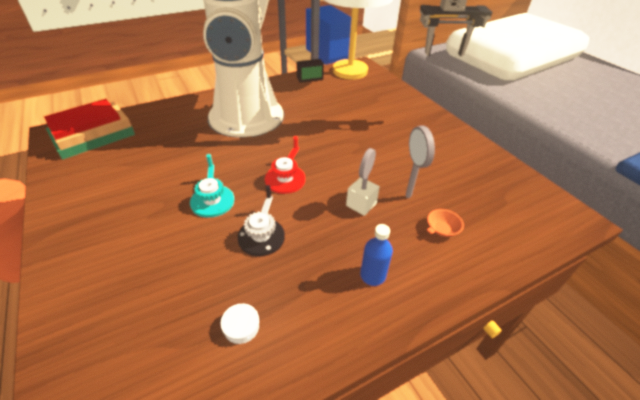

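View pics/t0.png

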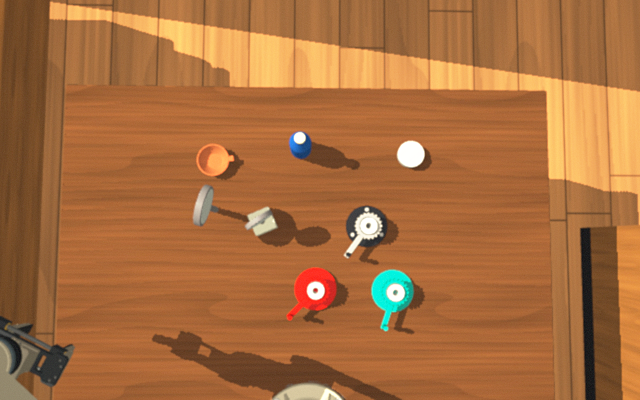

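Two mirrors are visible. In the scene view, the one at (367,165) stands in the white block and is smaller. The one at (420,150) is larger and free-standing. There are three stands: black at (262,230), red at (285,172) and turquoise at (210,193). The small mirror in the white block and the black stand with the aluminium column are meant. I'll confirm this in one crop and measure.

Run:
```python
from h import *
a=load('s0');b=load('t0')
f=lambda im,x,y,w,h:cv2.resize(im['pixels'][y:y+h,x:x+w,::-1],(400,300),interpolation=cv2.INTER_CUBIC)
cv2.imwrite('pics/c1.png',np.vstack([np.hstack([f(a,330,140,120,90),f(a,220,180,80,60)]),np.hstack([f(b,220,190,80,60),f(b,330,200,80,60)])]))
for n,im,box in (('s',a,(330,140,450,230)),('t',b,(230,190,290,250)),('t_stand',b,(330,195,400,265)),('s_stand',a,(230,180,300,260))):
    P=pts(im);x0,y0,x1,y1=box;p=P[y0:y1,x0:x1].reshape(-1,3)
    ok=im['z_map'][y0:y1,x0:x1].ravel()>0
    p=p[ok];print(n,len(p))
    for lo,hi in ((.01,.03),(.03,.055),(.055,.068),(.068,.1),(.1,.12),(.12,.15),(.15,.18),(.18,.2)):
        q=p[(p[:,2]>lo)&(p[:,2]<hi)]
        if len(q): print(lo,hi,len(q),q.mean(0).round(4),q.min(0).round(3),q.max(0).round(3))
```

```text
s 10759
0.01 0.03 437 [0.6224 0.1957 0.0198] [0.527 0.083 0.01 ] [0.71  0.285 0.03 ]
0.03 0.055 272 [0.5613 0.1315 0.0428] [0.527 0.083 0.03 ] [0.583 0.254 0.055]
0.055 0.068 373 [0.5481 0.1251 0.0602] [0.508 0.082 0.056] [0.584 0.248 0.068]
0.068 0.1 106 [0.5654 0.1948 0.0826] [0.537 0.113 0.068] [0.584 0.251 0.099]
0.1 0.12 87 [0.5604 0.1713 0.1114] [0.531 0.091 0.1  ] [0.586 0.248 0.12 ]
0.12 0.15 366 [0.5812 0.1717 0.1379] [0.528 0.013 0.12 ] [0.742 0.25  0.15 ]
0.15 0.18 429 [0.5852 0.1838 0.1628] [0.528 0.015 0.15 ] [0.741 0.249 0.18 ]
0.18 0.2 138 [0.6027 0.2345 0.1895] [0.569 0.226 0.18 ] [0.619 0.245 0.2  ]
t 3585
0.01 0.03 17 [0.5327 0.1029 0.0195] [0.504 0.078 0.01 ] [0.614 0.187 0.03 ]
0.03 0.055 32 [0.5334 0.1069 0.047 ] [0.504 0.079 0.034] [0.576 0.15  0.055]
0.055 0.068 313 [0.5368 0.1135 0.0598] [0.504 0.081 0.055] [0.575 0.152 0.068]
0.068 0.1 1 [0.5358 0.1113 0.0886] [0.536 0.111 0.089] [0.536 0.111 0.089]
0.1 0.12 10 [0.5347 0.1121 0.1129] [0.523 0.087 0.103] [0.552 0.131 0.12 ]
0.12 0.15 48 [0.5379 0.1119 0.1393] [0.517 0.084 0.121] [0.563 0.146 0.15 ]
0.15 0.18 153 [0.5399 0.1144 0.1635] [0.519 0.087 0.15 ] [0.56  0.143 0.173]
t_stand 4882
0.01 0.03 609 [ 0.5305 -0.1538  0.0135] [ 0.477 -0.21   0.01 ] [ 0.608 -0.102  0.029]
0.03 0.055 335 [ 0.5115 -0.142   0.0499] [ 0.449 -0.189  0.032] [ 0.562 -0.095  0.055]
0.055 0.068 301 [ 0.5282 -0.1552  0.0601] [ 0.449 -0.189  0.055] [ 0.561 -0.099  0.067]
0.068 0.1 20 [ 0.4597 -0.105   0.0814] [ 0.452 -0.146  0.068] [ 0.52  -0.098  0.087]
s_stand 5587
0.01 0.03 1154 [ 0.5007 -0.1235  0.0124] [ 0.353 -0.206  0.01 ] [0.587 0.012 0.024]
0.03 0.055 499 [ 0.5297 -0.1461  0.0497] [ 0.458 -0.186  0.034] [ 0.567 -0.09   0.055]
0.055 0.068 281 [ 0.5292 -0.1495  0.0606] [ 0.46  -0.184  0.055] [ 0.56  -0.096  0.068]
0.068 0.1 37 [ 0.4613 -0.1001  0.0791] [ 0.454 -0.106  0.068] [ 0.466 -0.094  0.086]
```

View pics/c1.png

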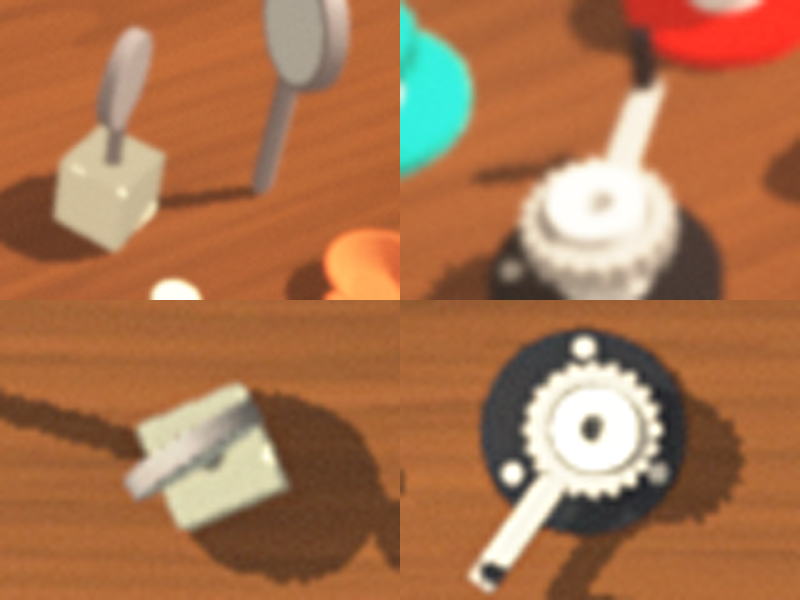

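The crop confirms it: the small mirror in the block and the black-footed stand with a white nut and a black post. Now the accurate positions from both views.

Run:
```python
from h import *
a=load('s0');b=load('t0')
def tri(ua,ub):
    A=[];B=[]
    for im,(u,v) in ((a,ua),(b,ub)):
        E=im['extrinsics'];d=E[:3,:3]@np.linalg.solve(im['K'],[u,v,1.]);d/=np.linalg.norm(d)
        M=np.eye(3)-np.outer(d,d);A.append(M);B.append(M@E[:3,3])
    return np.linalg.solve(sum(A),sum(B))
print('bore tri',tri((260,220),(368.4,225.4)),ray(b,368.4,225.4,.062),ray(a,260,220,.062))
print('post top',tri((268,188),(348,254.4)),ray(b,348,254.4,.084))
# foot circle by dark mask
for im,box,n in ((b,(340,200,395,255),'t'),(a,(230,200,295,260),'s')):
    x0,y0,x1,y1=box;g=im['pixels'][y0:y1,x0:x1].astype(int)
    P=pts(im)[y0:y1,x0:x1]
    for nm,lo,hi in(('coltop',.0585,.068),('nut',.05,.058),('foot',.008,.016)):
        m=(P[...,2]>lo)&(P[...,2]<hi)
        if nm=='foot': m&=g.max(2)<75
        c=max(cv2.findContours(m.astype(np.uint8),0,1)[0],key=cv2.contourArea)[:,0]
        q=P[c[:,1],c[:,0]]; (cx,cy),r=cv2.minEnclosingCircle(q[:,:2].astype(np.float32))
        w=np.median(P[m][:,2]); 
        print(n,nm,m.sum(),'minc',round(cx,4),round(cy,4),'r',round(r,4),'z',w,'mean',P[m].mean(0).round(4))
# mirror
for im,box,n in ((a,(345,140,385,215),'s'),(b,(240,195,285,245),'t')):
    x0,y0,x1,y1=box;P=pts(im)[y0:y1,x0:x1].reshape(-1,3)
    q=P[(P[:,2]>.12)&(P[:,2]<.18)&(np.abs(P[:,0]-.54)<.04)&(np.abs(P[:,1]-.115)<.045)]
    h=P[(P[:,2]>.057)&(P[:,2]<.063)&(np.abs(P[:,0]-.54)<.06)&(np.abs(P[:,1]-.115)<.06)]
    (c,s,an)=cv2.minAreaRect(h[:,:2].astype(np.float32)); print(n,'holder',c,s,an)
    r=cv2.minAreaRect(q[:,:2].astype(np.float32)); print('disc rect',r,'zmax',np.percentile(q[:,2],98))
    (vx,vy,_,_)=cv2.fitLine(q[:,:2].astype(np.float32),cv2.DIST_HUBER,0,.01,.01).ravel();print('mean',q.mean(0),'dir',np.degrees(np.arctan2(vy,vx)))
    t=q[q[:,2]>.155];print('near top',len(t),t.mean(0))
```

```text
bore tri [ 0.53055843 -0.15258811  0.0616909 ] [ 0.52931437 -0.15567723  0.062     ] [ 0.53237497 -0.14966562  0.062     ]
post top [ 0.45710284 -0.10065083  0.07789979] [ 0.45645357 -0.1021259   0.084     ]
t coltop 189 minc 0.5314 -0.1561 r 0.0223 z 0.06168973302656022 mean [ 0.5283 -0.1552  0.0621]
t nut 290 minc 0.5179 -0.1469 r 0.0486 z 0.053724885063621275 mean [ 0.5234 -0.1507  0.0538]
t foot 415 minc 0.528 -0.1603 r 0.0522 z 0.012228848174490548 mean [ 0.5291 -0.1572  0.0121]
s coltop 205 minc 0.532 -0.151 r 0.0226 z 0.061783233903001 mean [ 0.5327 -0.1523  0.0617]
s nut 322 minc 0.531 -0.1509 r 0.0365 z 0.053759773605529027 mean [ 0.5367 -0.1528  0.0536]
s foot 481 minc 0.5371 -0.1568 r 0.0516 z 0.011868535340593067 mean [ 0.5539 -0.169   0.0119]
s holder (0.5423637628555298, 0.11937375366687775) (0.0573849081993103, 0.058798205107450485) 23.226749420166016
disc rect ((0.5436628460884094, 0.11834190785884857), (0.01208401657640934, 0.07053828984498978), 32.28042221069336) zmax 0.1701665215350919
mean [0.55056229 0.11159639 0.14887456] dir -60.245087
near top 110 [0.54827681 0.11286693 0.16418211]
t holder (0.5398566722869873, 0.115370973944664) (0.056111134588718414, 0.056240327656269073) 23.46738052368164
disc rect ((0.5397366285324097, 0.11537857353687286), (0.013046598993241787, 0.07075224816799164), 32.61030197143555) zmax 0.17147250555614035
mean [0.53939388 0.11380079 0.15769893] dir -55.518356
near top 136 [0.53976321 0.11488869 0.16485352]
```

```bash
cat >> h.py <<'E'
from scipy.spatial.transform import Rotation as Ro
def plan(p,ang,n=5):
    """rows to bring TCP to p, tool down, tool y along +-ang (deg, world)"""
    s=manip.get_state();R0=Ro.from_euler('xyz',s['orientation'],degrees=True)
    best=None
    for k in (0,180):
        t=np.radians(ang+k);y=np.array([np.cos(t),np.sin(t),0]);x=np.array([0,0,-1.])
        r=(R0.inv()*Ro.from_matrix(np.stack([x,y,np.cross(x,y)],1))).as_rotvec()
        if best is None or np.linalg.norm(r)<np.linalg.norm(best): best=r
    d=(np.array(p)-s['tcp_pos'])*1000
    ya=R0.as_matrix()[:,1]
    print('t',round(s['clock'],2),'pos',(s['tcp_pos']*1e3).round(1),'yang',np.degrees(np.arctan2(ya[1],ya[0])).round(1),'q',s['joint_positions'].round(0),'F',s['ft_force'].round(1),'w',round(s['width']*1e3,1))
    print('world d',d.round(1),'rot total',np.degrees(best).round(1))
    for i in range(n):
        R=R0*Ro.from_rotvec(best*i/n)
        print(R.inv().apply(d/n).round(1),np.degrees(best/n).round(1))
E
python3 -c "
from h import *
plan([.5415,.1168,.26],32.4,12)"
```

```text
t 0.1 pos [277.2 559.7 230.9] yang 63.7 q [64. 20. 94.  0. 66. -0.] F [-0.1  0.6  1.6] w 91.9
world d [ 264.3 -442.9   29.1] rot total [31.3  0.   0.1]
[ -2.4 -23.3  36.1] [2.6 0.  0. ]
[ -2.4 -21.6  37.1] [2.6 0.  0. ]
[ -2.4 -19.9  38.1] [2.6 0.  0. ]
[ -2.4 -18.2  39. ] [2.6 0.  0. ]
[ -2.4 -16.4  39.7] [2.6 0.  0. ]
[ -2.4 -14.6  40.4] [2.6 0.  0. ]
[ -2.4 -12.7  41.1] [2.6 0.  0. ]
[ -2.4 -10.8  41.6] [2.6 0.  0. ]
[-2.4 -8.9 42. ] [2.6 0.  0. ]
[-2.4 -7.  42.4] [2.6 0.  0. ]
[-2.4 -5.1 42.7] [2.6 0.  0. ]
[-2.4 -3.1 42.9] [2.6 0.  0. ]
```

jog_arm --commands '[{"gripper": 91.9,"xyz": [-20,-23,36],"rot": [2.6,0,0]},{"gripper": 91.9,"xyz": [-20,-22,37],"rot": [2.6,0,0]},{"gripper": 91.9,"xyz": [-20,-20,38],"rot": [2.6,0,0]},{"gripper": 70,"xyz": [-20,-18,39],"rot": [2.6,0,0]},{"gripper": 50,"xyz": [0,-16,40],"rot": [2.6,0,0]}]'

```text
clock: 0.72
tcp_pos: [0.3888, 0.3751, 0.3131]
orientation: [81.8, 89.9, 42.3]
ft_force: [0.2, -0.6, -0.9]
width: 0.0738
```

```bash
python3 -c "
from h import *
for n in 's0','t0':
    P=pts(load(n)).reshape(-1,3)
    q=P[(P[:,2]>.1)&(abs(P[:,0]-.59)<.08)&(P[:,1]>.17)&(P[:,1]<.3)]
    print(len(q),q.min(0),q.max(0),np.percentile(q[:,2],98))
    q=q[q[:,2]>.2];print(cv2.minAreaRect(q[:,:2].astype(np.float32)))
plan([.5415,.1168,.31],32.4,8)"
```

```text
907 [0.5239755  0.22592292 0.10021928] [0.62145425 0.25793271 0.21234171] 0.21044781955201158
((0.5752251744270325, 0.2443488985300064), (0.017163099721074104, 0.06036720797419548), 74.85675811767578)
569 [0.5234371  0.22220625 0.10259024] [0.61844776 0.26023077 0.21690126] 0.2111930169427616
((0.5727359056472778, 0.24086003005504608), (0.017689550295472145, 0.06488265097141266), 74.32854461669922)
t 0.72 pos [388.8 375.1 313.1] yang 50.6 q [44.  8. 99. -0. 73. -7.] F [ 0.2 -0.6 -0.9] w 73.8
world d [ 152.7 -258.3   -3.1] rot total [18.2 -0.  -0.1]
[  0.4 -12.8  35.3] [ 2.3 -0.  -0. ]
[  0.4 -11.4  35.7] [ 2.3 -0.  -0. ]
[  0.4 -10.   36.2] [ 2.3 -0.  -0. ]
[ 0.4 -8.5 36.5] [ 2.3 -0.  -0. ]
[ 0.4 -7.1 36.8] [ 2.3 -0.  -0. ]
[ 0.4 -5.6 37.1] [ 2.3 -0.  -0. ]
[ 0.4 -4.2 37.3] [ 2.3 -0.  -0. ]
[ 0.4 -2.7 37.4] [ 2.3 -0.  -0. ]
```

jog_arm --commands '[{"gripper": 50,"xyz": [0,-20,56],"rot": [3.6,0,0]},{"gripper": 50,"xyz": [0,-16,58],"rot": [3.6,0,0]},{"gripper": 50,"xyz": [0,-12,58],"rot": [3.6,0,0]},{"gripper": 40,"xyz": [0,-9,59],"rot": [3.6,0,0]},{"gripper": 40,"xyz": [0,-5,60],"rot": [3.8,0,0]}]'

```text
clock: 1.35
tcp_pos: [0.544, 0.1191, 0.3114]
orientation: [-155.9, 90.0, 146.4]
ft_force: [0.9, 0.3, 1.1]
width: 0.0401
```

```bash
python3 -c "
from h import *
plan([.5415,.1168,.215],32.4,5)"
```

```text
t 1.35 pos [544.  119.1 311.4] yang 32.3 q [ 12.  10.  97.   0.  73. -20.] F [0.9 0.3 1.1] w 40.1
world d [ -2.5  -2.3 -96.4] rot total [-0.1 -0.   0. ]
[19.3 -0.7  0.1] [-0. -0.  0.]
[19.3 -0.7  0.1] [-0. -0.  0.]
[19.3 -0.7  0.1] [-0. -0.  0.]
[19.3 -0.7  0.1] [-0. -0.  0.]
[19.3 -0.7  0.1] [-0. -0.  0.]
```

jog_arm --commands '[{"gripper": 40,"xyz": [19,-0.7,0],"rot": [0,0,0]},{"gripper": 40,"xyz": [19,-0.7,0],"rot": [0,0,0]},{"gripper": 40,"xyz": [19,-0.7,0],"rot": [0,0,0]},{"gripper": 40,"xyz": [19,-0.7,0],"rot": [0,0,0]},{"gripper": 40,"xyz": [19,-0.7,0],"rot": [0,0,0]}]'

```text
clock: 1.98
tcp_pos: [0.5402, 0.1189, 0.2157]
orientation: [-110.9, 90.0, -168.4]
ft_force: [-0.9, -0.7, -0.4]
width: 0.0399
```

```bash
python3 -c "
from h import *
plan([.5415,.1168,.157],32.4,1)
a=grab('scene','s1');b=grab('top','t1')
f=lambda im,x,y,w,h:cv2.resize(im['pixels'][y:y+h,x:x+w,::-1],(400,400),interpolation=cv2.INTER_CUBIC)
cv2.imwrite('pics/c2.png',np.hstack([f(a,310,80,140,140),f(b,210,170,100,100)]))"
```

```text
t 1.98 pos [540.2 118.9 215.7] yang 32.5 q [ 12.  15. 103.   0.  62. -20.] F [-0.9 -0.7 -0.4] w 39.9
world d [  1.3  -2.1 -58.7] rot total [ 0.1 -0.   0. ]
[58.7 -0.   2.5] [ 0.1 -0.   0. ]
```

View pics/c2.png

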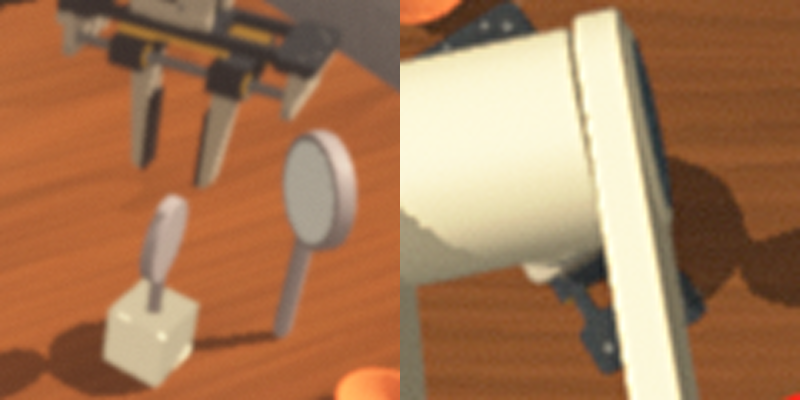

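Fingers at crop (147,165) and (205,185), straddling the disc below them. I'll use the fingertips to calibrate the scene camera against the robot.

```bash
python3 -c "
from h import *
a=load('s1');P=pts(a)
q=P[80:160,330:400].reshape(-1,3)
q=q[(q[:,2]>.199)&(q[:,2]<.212)&(abs(q[:,0]-.54)<.06)&(abs(q[:,1]-.119)<.06)]
n=np.array([np.cos(np.radians(32.4)),np.sin(np.radians(32.4))]);t=np.array([-n[1],n[0]])
c=q[:,:2]-[.5402,.1189]
sn=c@n;st=c@t
for m in (sn>0,sn<0): print(m.sum(),np.percentile(sn[m],[2,50,98])*1e3,np.percentile(st[m],[2,50,98])*1e3, q[m].mean(0))
"
```

```text
32 [22.89903484 29.56498285 35.09847945] [-10.48508336  -8.5758367    4.68307081] [0.56895701 0.12836859 0.20659581]
44 [-30.14163097 -20.07339328 -17.86279545] [-10.16317446  -7.48607664   9.18036618] [0.52390183 0.10338803 0.20601913]
```

jog_arm --commands '[{"gripper": 40,"xyz": [19,0,1],"rot": [0,0,0]},{"gripper": 40,"xyz": [19,0,1],"rot": [0,0,0]},{"gripper": 40,"xyz": [19,0,0],"rot": [0,0,0]},{"gripper": 40,"xyz": [1,0,0],"rot": [0,0,0]},{"gripper": 24,"xyz": [0,0,0],"rot": [0,0,0]}]' --force 12

```text
clock: 2.7
tcp_pos: [0.542, 0.1175, 0.1595]
orientation: [70.4, 90.0, 12.8]
ft_force: [0.1, -0.3, 0.4]
width: 0.0321
```

```bash
python3 -c "
from h import *
plan([.5415,.1168,.157],32.4,1)
a=grab('scene','s2')
P=pts(a)
q=P[120:200,340:400].reshape(-1,3)
n=np.array([np.cos(np.radians(32.4)),np.sin(np.radians(32.4))]);t=np.array([-n[1],n[0]])
s=manip.get_state()
c=q[:,:2]-s['tcp_pos'][:2];sn=c@n*1e3;z=q[:,2]
f=lambda im,x,y,w,h:cv2.resize(im['pixels'][y:y+h,x:x+w,::-1],(600,600),interpolation=cv2.INTER_CUBIC)
cv2.imwrite('pics/c3.png',f(a,330,100,80,80))"
```

```text
t 2.7 pos [542.  117.5 159.5] yang 32.5 q [ 12.  19. 106.   0.  55. -20.] F [ 0.1 -0.3  0.4] w 32.1
world d [-0.5 -0.7 -2.5] rot total [ 0.1  0.  -0. ]
[ 2.5 -0.8  0.3] [ 0.1  0.  -0. ]
```

View pics/c3.png

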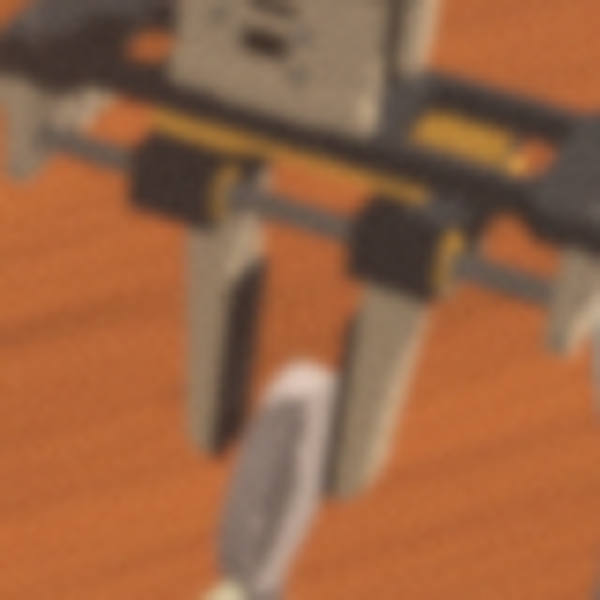

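The disc at crop (300,400) sits between the fingers, roughly centred. Closing gently.

jog_arm --commands '[{"gripper": 20,"xyz": [2,0,0],"rot": [0,0,0]},{"gripper": 16,"xyz": [0,0,0],"rot": [0,0,0]},{"gripper": 10,"xyz": [0,0,0],"rot": [0,0,0]},{"gripper": 8,"xyz": [0,0,0],"rot": [0,0,0]},{"gripper": 8,"xyz": [0,0,0],"rot": [0,0,0]}]' --force 12

```text
clock: 3.38
tcp_pos: [0.5417, 0.1174, 0.1568]
orientation: [65.5, 90.0, 7.9]
ft_force: [-0.1, 0.1, 2.1]
width: 0.0118
```

```bash
python3 -c "
from h import *
plan([.542,.117,.23],32.4,1)"
```

```text
t 3.38 pos [541.7 117.4 156.8] yang 32.5 q [ 12.  19. 106.  -0.  55. -20.] F [-0.1  0.1  2.1] w 11.8
world d [ 0.3 -0.4 73.2] rot total [ 0.1  0.  -0. ]
[-73.2   0.    0.5] [ 0.1  0.  -0. ]
```

jog_arm --commands '[{"gripper": 8,"xyz": [0,0,0],"rot": [0,0,0]},{"gripper": 8,"xyz": [-10,0,0],"rot": [0,0,0]},{"gripper": 8,"xyz": [-20,0,0],"rot": [0,0,0]},{"gripper": 8,"xyz": [-25,0,0],"rot": [0,0,0]},{"gripper": 8,"xyz": [-27,0,0],"rot": [0,0,0]}]' --force 30

```text
clock: 4.0
tcp_pos: [0.5413, 0.1173, 0.2396]
orientation: [-109.0, 90.0, -166.5]
ft_force: [0.8, -0.2, 0.3]
width: 0.012
```

```bash
python3 -c "
from h import *
plan([.531,-.1525,.234],32.4,6)
a=grab('scene','s3')
f=lambda im,x,y,w,h:cv2.resize(im['pixels'][y:y+h,x:x+w,::-1],(600,600),interpolation=cv2.INTER_CUBIC)
cv2.imwrite('pics/c4.png',f(a,330,100,100,100))"
```

```text
t 4.0 pos [541.3 117.3 239.6] yang 32.5 q [ 12.  13. 102.  -0.  65. -20.] F [ 0.8 -0.2  0.3] w 12.0
world d [ -10.3 -269.8   -5.6] rot total [ 0.1 -0.   0. ]
[  0.9 -25.6  37. ] [ 0. -0.  0.]
[  0.9 -25.6  37. ] [ 0. -0.  0.]
[  0.9 -25.6  37. ] [ 0. -0.  0.]
[  0.9 -25.6  37. ] [ 0. -0.  0.]
[  0.9 -25.6  37. ] [ 0. -0.  0.]
[  0.9 -25.5  37. ] [ 0. -0.  0.]
```

View pics/c4.png

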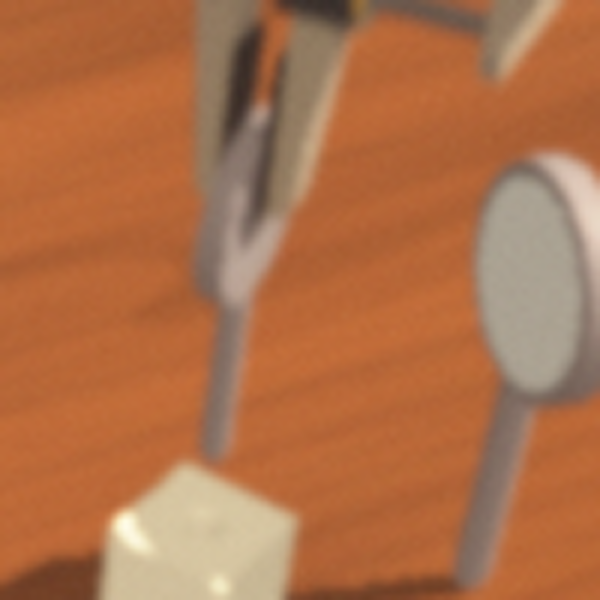

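The stem is clear of the block, with its tip at crop (215,455). Moving over the stand.

jog_arm --commands '[{"gripper": 8,"xyz": [0,-20,29],"rot": [0,0,0]},{"gripper": 8,"xyz": [0,-34,49],"rot": [0,0,0]},{"gripper": 8,"xyz": [0,-34,49],"rot": [0,0,0]},{"gripper": 8,"xyz": [0,-34,49],"rot": [0,0,0]},{"gripper": 8,"xyz": [2,-22,32],"rot": [0,0,0]}]'

```text
clock: 4.68
tcp_pos: [0.5312, -0.1379, 0.2367]
orientation: [8.6, 90.0, -49.0]
ft_force: [-0.1, -0.4, -0.1]
width: 0.0117
```

jog_arm --commands '[{"gripper": 8,"xyz": [4,-9,14],"rot": [0,0,0]},{"gripper": 8,"xyz": [3,0,0],"rot": [0,0,0]},{"gripper": 8,"xyz": [0,0,0],"rot": [0,0,0]}]'

```text
clock: 5.05
tcp_pos: [0.5314, -0.1508, 0.2291]
orientation: [-161.0, 89.9, 141.5]
ft_force: [-0.5, 0.5, -1.0]
width: 0.0118
```

```bash
python3 -c "
from h import *
plan([.531,-.1525,.224],32.4,1)
a=grab('scene','s4');b=grab('top','t4')
f=lambda im,x,y,w,h:cv2.resize(im['pixels'][y:y+h,x:x+w,::-1],(400,500),interpolation=cv2.INTER_CUBIC)
cv2.imwrite('pics/c5.png',np.hstack([f(a,220,150,80,100),f(b,330,190,80,100)]))"
```

```text
t 5.05 pos [ 531.4 -150.8  229.1] yang 32.5 q [-16.  14. 103.   0.  63. -49.] F [-0.5  0.5 -1. ] w 11.8
world d [-0.4 -1.7 -5.1] rot total [ 0.1 -0.1  0. ]
[ 5.1 -1.2  1.2] [ 0.1 -0.1  0. ]
```

View pics/c5.png

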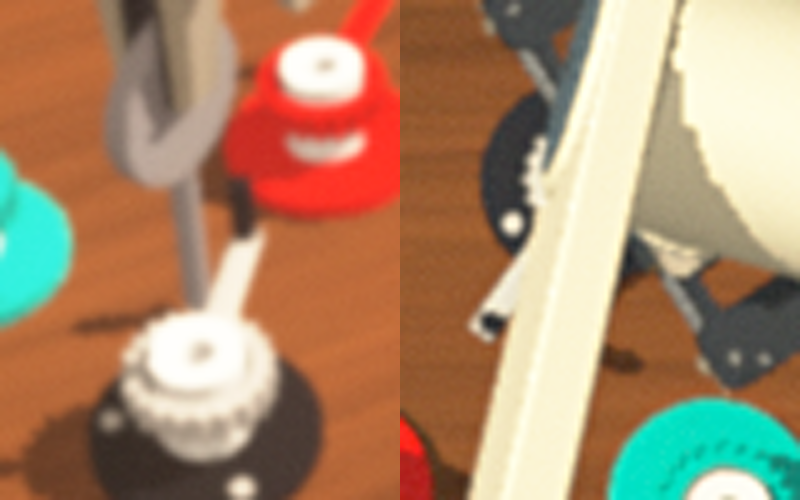

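```bash
python3 -c "
from h import *
a=load('s4');P=pts(a)
q=P[182:213,250:266].reshape(-1,3)
q=q[(q[:,2]>.08)&(q[:,2]<.165)&(abs(q[:,0]-.531)<.02)&(abs(q[:,1]+.15)<.02)]
print(len(q),q[:,2].min(),q[:,2].max())
for lo in (.085,.095,.11,.125,.14,.155):
    m=abs(q[:,2]-lo)<.006
    if m.sum(): print(lo,m.sum(),q[m].mean(0))
# camera centre line direction and project a vertical line
print('tip ray',ray(a,259.4,211,.0873),'bore ray',ray(a,260.6,220.2,.062),'bore old',ray(a,260,220,.062))
K=a['K'];E=np.linalg.inv(a['extrinsics'])
def pr(p): c=E[:3,:3]@p+E[:3,3];c=K@c;return c[:2]/c[2]
for z in (.0873,.12,.165,.205): print(z,pr(np.array([.5337,-.1495,z])))
g=a['pixels'].astype(int)
for v in (186,190,195,200,205,208,210,211,212): print(v,[tuple(x) for x in g[v,252:266]] if v in(190,208) else '', [int(i) for i in g[v,250:268].max(1)-g[v,250:268].min(1)])
"
```

```text
143 0.08709317153420149 0.16475378520104944
0.085 3 [ 0.5352893  -0.14822244  0.08968342]
0.095 17 [ 0.53577901 -0.14927969  0.09646416]
0.11 24 [ 0.53621661 -0.14924392  0.11018159]
0.125 23 [ 0.5360067  -0.14973891  0.12577531]
0.14 29 [ 0.53634561 -0.14918784  0.13973892]
0.155 23 [ 0.53577657 -0.14984012  0.15520399]
tip ray [ 0.52957639 -0.14761821  0.0873    ] bore ray [ 0.53354527 -0.14869336  0.062     ] bore old [ 0.53237497 -0.14966562  0.062     ]
0.0873 [259.28285578 212.48133398]
0.12 [257.91798276 201.76879287]
0.165 [255.90486184 185.96831887]
0.205 [253.96947824 170.7779853 ]
186  [49, 49, 48, 47, 40, 33, 32, 33, 39, 47, 58, 66, 67, 66, 60, 52, 43, 41]
190 [(np.int64(177), np.int64(104), np.int64(59)), (np.int64(166), np.int64(103), np.int64(70)), (np.int64(149), np.int64(108), np.int64(85)), (np.int64(137), np.int64(111), np.int64(97)), (np.int64(138), np.int64(118), np.int64(108)), (np.int64(150), np.int64(130), np.int64(117)), (np.int64(164), np.int64(142), np.int64(128)), (np.int64(169), np.int64(139), np.int64(123)), (np.int64(157), np.int64(115), np.int64(90)), 
[... 832 characters left out ...]
95)), (np.int64(138), np.int64(118), np.int64(106)), (np.int64(148), np.int64(129), np.int64(118)), (np.int64(167), np.int64(146), np.int64(131)), (np.int64(196), np.int64(172), np.int64(154)), (np.int64(230), np.int64(209), np.int64(184)), (np.int64(245), np.int64(233), np.int64(214)), (np.int64(249), np.int64(241), np.int64(226)), (np.int64(250), np.int64(242), np.int64(228))] [123, 121, 120, 120, 118, 107, 79, 47, 32, 30, 36, 42, 46, 31, 23, 22, 21, 25]
210  [110, 104, 103, 101, 108, 109, 93, 58, 38, 33, 35, 40, 33, 24, 22, 21, 22, 35]
211  [93, 84, 81, 80, 86, 95, 88, 66, 47, 36, 39, 40, 27, 21, 22, 21, 23, 45]
212  [77, 69, 66, 64, 65, 70, 73, 63, 48, 40, 35, 27, 22, 21, 20, 20, 24, 50]
```

```bash
python3 -c "
from h import *
for tag,box in (('s0',(235,195,290,250)),('s4',(235,212,290,250)),('t0',(340,200,395,255))):
    im=load(tag);x0,y0,x1,y1=box
    u,v=(260.3,220) if tag[0]=='s' else (368.4,225.4)
    g=cv2.GaussianBlur(im['pixels'].min(2).astype(np.float32),(0,0),.5)
    vv,uu=np.indices(g.shape);r=np.hypot(uu-u,vv-v)<5
    w=np.clip(np.percentile(g[r],80)-20-g,0,None)*r
    hu,hv=(w*uu).sum()/w.sum(),(w*vv).sum()/w.sum()
    print(tag,'hole',hu,hv,ray(im,hu,hv,.062),ray(im,hu,hv,.059))
    P=pts(im)[y0:y1,x0:x1];m=((P[...,2]>.058)&(P[...,2]<.07)).astype(np.uint8)
    m=cv2.morphologyEx(m,cv2.MORPH_CLOSE,np.ones((5,5)));m=cv2.morphologyEx(m,cv2.MORPH_OPEN,np.ones((5,5)))
    c=max(cv2.findContours(m,0,1)[0],key=cv2.contourArea)
    (cx,cy),ax,_=cv2.fitEllipse(c);print('  col',cx+x0,cy+y0,ax,ray(im,cx+x0,cy+y0,.062))
"
```

```text
s0 hole 259.88715785506554 219.95590110441876 [ 0.53213623 -0.14984134  0.062     ] [ 0.52940658 -0.14905356  0.059     ]
  col 258.99925231933594 220.58991622924805 (13.579577445983887, 18.841156005859375) [ 0.53305705 -0.1523157   0.062     ]
s4 hole 259.9208487416006 219.96088152787738 [ 0.53218414 -0.14977973  0.062     ] [ 0.52945473 -0.14899164  0.059     ]
  col 259.1191177368164 219.9136028289795 (15.336686134338379, 18.304838180541992) [ 0.5312473 -0.1513256  0.062    ]
t0 hole 367.88550224135867 225.18989989917858 [ 0.52984191 -0.1543683   0.062     ] [ 0.52993121 -0.15471172  0.059     ]
  col 367.85804176330566 225.07268142700195 (19.91895866394043, 21.626462936401367) [ 0.5301391  -0.15429912  0.062     ]
```

jog_arm --commands '[{"gripper": 8,"xyz": [6,-0.6,2],"rot": [0,0,0]},{"gripper": 8,"xyz": [8,0,0],"rot": [0,0,0]},{"gripper": 8,"xyz": [6,0,0],"rot": [0,0,0]},{"gripper": 8,"xyz": [2,0,0],"rot": [0,0,0]},{"gripper": 8,"xyz": [0,0,0],"rot": [0,0,0]}]'

```text
clock: 5.78
tcp_pos: [0.532, -0.1541, 0.2074]
orientation: [-136.5, 90.0, 166.0]
ft_force: [-0.1, 0.1, -0.6]
width: 0.0117
```

jog_arm --commands '[{"gripper": 8,"xyz": [1,0,0],"rot": [0,0,0]},{"gripper": 8,"xyz": [1,0,0],"rot": [0,0,0]},{"gripper": 8,"xyz": [1,0,0],"rot": [0,0,0]},{"gripper": 8,"xyz": [1,0,0],"rot": [0,0,0]}]'

```text
clock: 6.28
tcp_pos: [0.5322, -0.1541, 0.2035]
orientation: [41.9, 90.0, -15.6]
ft_force: [0.3, -0.7, -0.7]
width: 0.012
```

jog_arm --commands '[{"gripper": 8,"xyz": [1,0,0],"rot": [0,0,0]},{"gripper": 8,"xyz": [1,0,0],"rot": [0,0,0]},{"gripper": 8,"xyz": [1,0,0],"rot": [0,0,0]},{"gripper": 8,"xyz": [0,0,0],"rot": [0,0,0]}]'

```text
clock: 6.78
tcp_pos: [0.5321, -0.154, 0.2005]
orientation: [-139.4, 90.0, 163.1]
ft_force: [-0.1, -0.5, -1.1]
width: 0.0116
```

```bash
python3 -c "
from h import *
plan([.532,-.1528,.2],32.4,1); print(manip.get_state()['moment'])
a=grab('scene','s5')
f=lambda im,x,y,w,h:cv2.resize(im['pixels'][y:y+h,x:x+w,::-1],(600,600),interpolation=cv2.INTER_CUBIC)
cv2.imwrite('pics/c6.png',f(a,230,180,60,60))"
```

```text
t 6.78 pos [ 532.1 -154.   200.5] yang 32.5 q [-16.  16. 104.   0.  60. -49.] F [-0.1 -0.5 -1.1] w 11.6
world d [-0.1  1.2 -0.5] rot total [ 0.1 -0.   0. ]
[ 0.5  0.6 -1.1] [ 0.1 -0.   0. ]
[-0.06984851 -0.01022555  0.02726105]
```

View pics/c6.png

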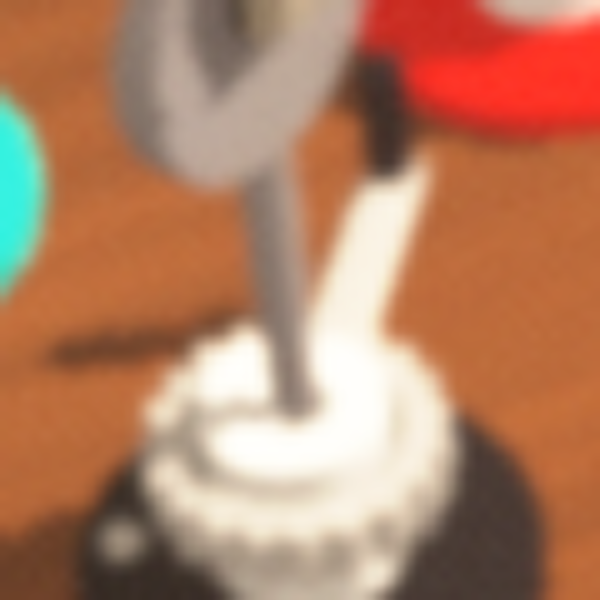

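The stem's end is at the bore mouth, crop (292,408), about 1 mm to the left. I'll shift it 1 mm and go on down slowly.

jog_arm --commands '[{"gripper": 8,"xyz": [1,0.5,-0.8],"rot": [0,0,0]},{"gripper": 8,"xyz": [1.5,0,0],"rot": [0,0,0]},{"gripper": 8,"xyz": [1.5,0,0],"rot": [0,0,0]},{"gripper": 8,"xyz": [0,0,0],"rot": [0,0,0]}]'

```text
clock: 7.32
tcp_pos: [0.5319, -0.1533, 0.1964]
orientation: [-98.5, 90.0, -156.0]
ft_force: [-0.7, -2.2, -1.5]
width: 0.0116
```

jog_arm --commands '[{"gripper": 8,"xyz": [1,0,0],"rot": [0,0,0]},{"gripper": 8,"xyz": [1,0,0],"rot": [0,0,0]},{"gripper": 8,"xyz": [1,0,0],"rot": [0,0,0]},{"gripper": 8,"xyz": [0,0,0],"rot": [0,0,0]}]'

```text
clock: 7.82
tcp_pos: [0.532, -0.1532, 0.1934]
orientation: [-103.7, 90.0, -161.3]
ft_force: [-1.6, -2.7, -0.4]
width: 0.0116
```

```bash
python3 -c "
from h import *
plan([.532,-.1528,.2],32.4,1); print(manip.get_state()['moment'])"
```

```text
t 7.83 pos [ 532.  -153.2  193.4] yang 32.5 q [-16.  16. 105.  -0.  59. -49.] F [-1.6 -2.7 -0.4] w 11.6
world d [0.  0.4 6.6] rot total [ 0.1 -0.   0. ]
[-6.6  0.2 -0.3] [ 0.1 -0.   0. ]
[-0.75088222  0.49586689  0.06356027]
```

jog_arm --commands '[{"gripper": 8,"xyz": [1,-0.6,0.4],"rot": [0,0,0]},{"gripper": 8,"xyz": [1,0,0],"rot": [0,0,0]},{"gripper": 8,"xyz": [1,0,0],"rot": [0,0,0]},{"gripper": 8,"xyz": [1,0,0],"rot": [0,0,0]},{"gripper": 8,"xyz": [0,0,0],"rot": [0,0,0]}]'

```text
clock: 8.45
tcp_pos: [0.532, -0.1539, 0.1896]
orientation: [13.2, 90.0, -44.3]
ft_force: [-0.6, -1.9, -0.5]
width: 0.012
```

jog_arm --commands '[{"gripper": 8,"xyz": [1,0,0],"rot": [0,0,0]},{"gripper": 8,"xyz": [1,0,0],"rot": [0,0,0]},{"gripper": 8,"xyz": [1,0,0],"rot": [0,0,0]},{"gripper": 8,"xyz": [1,0,0],"rot": [0,0,0]}]'

```text
clock: 8.95
tcp_pos: [0.532, -0.154, 0.1857]
orientation: [15.5, 90.0, -42.0]
ft_force: [-1.3, -2.9, 3.6]
width: 0.0116
```

```bash
python3 -c "
from h import *
plan([.532,-.1528,.2],32.4,1); print(manip.get_state()['moment'])"
```

```text
t 8.95 pos [ 532.  -154.   185.7] yang 32.5 q [-16.  17. 105.  -0.  58. -49.] F [-1.3 -2.9  3.6] w 11.6
world d [-0.   1.2 14.3] rot total [ 0.1  0.  -0. ]
[-14.3   0.6  -1. ] [ 0.1  0.  -0. ]
[-1.07076252  0.41380782 -0.00883157]
```

jog_arm --commands '[{"gripper": 8,"xyz": [1,-0.7,0.5],"rot": [0,0,0]},{"gripper": 8,"xyz": [1,0,0],"rot": [0,0,0]},{"gripper": 8,"xyz": [1,0,0],"rot": [0,0,0]},{"gripper": 8,"xyz": [1,0,0],"rot": [0,0,0]}]'

```text
clock: 9.45
tcp_pos: [0.5318, -0.1545, 0.1816]
orientation: [64.2, 90.0, 6.6]
ft_force: [0.8, -1.5, 4.1]
width: 0.0118
```

jog_arm --commands '[{"gripper": 8,"xyz": [1,0,0],"rot": [0,0,0]},{"gripper": 8,"xyz": [1,0,0],"rot": [0,0,0]},{"gripper": 8,"xyz": [1,0,0],"rot": [0,0,0]},{"gripper": 8,"xyz": [1,0,0],"rot": [0,0,0]}]'

```text
clock: 9.95
tcp_pos: [0.5317, -0.1546, 0.1776]
orientation: [67.8, 90.0, 10.2]
ft_force: [2.2, -2.2, 4.0]
width: 0.0118
```

```bash
python3 -c "
from h import *
plan([.532,-.1528,.2],32.4,1); print(manip.get_state()['moment'])"
```

```text
t 9.95 pos [ 531.7 -154.6  177.6] yang 32.5 q [-16.  17. 105.   0.  57. -49.] F [ 2.2 -2.2  4. ] w 11.8
world d [ 0.3  1.8 22.4] rot total [ 0.1  0.  -0. ]
[-22.4   1.2  -1.3] [ 0.1  0.  -0. ]
[-0.37866831 -0.27063975  0.01631369]
```

jog_arm --commands '[{"gripper": 8,"xyz": [1,0,0.5],"rot": [0,0,0]},{"gripper": 8,"xyz": [1,0,0],"rot": [0,0,0]},{"gripper": 8,"xyz": [1,0,0],"rot": [0,0,0]}]'

```text
clock: 10.32
tcp_pos: [0.5318, -0.1549, 0.1745]
orientation: [-169.9, 90.0, 132.5]
ft_force: [0.4, -0.9, 4.2]
width: 0.0119
```

jog_arm --commands '[{"gripper": 8,"xyz": [0.7,0,0],"rot": [0,0,0]},{"gripper": 8,"xyz": [0.7,0,0],"rot": [0,0,0]},{"gripper": 8,"xyz": [0.6,0,0],"rot": [0,0,0]}]'

```text
clock: 10.7
tcp_pos: [0.5318, -0.155, 0.1725]
orientation: [-147.1, 90.0, 155.3]
ft_force: [0.3, -0.4, 4.4]
width: 0.0117
```

jog_arm --commands '[{"gripper": 8,"xyz": [0.5,0,0],"rot": [0,0,0]},{"gripper": 8,"xyz": [0.5,0,0],"rot": [0,0,0]},{"gripper": 8,"xyz": [0.5,0,0],"rot": [0,0,0]}]'

```text
clock: 11.08
tcp_pos: [0.5318, -0.155, 0.171]
orientation: [-146.0, 90.0, 156.4]
ft_force: [0.2, -0.3, 3.5]
width: 0.0118
```

jog_arm --commands '[{"gripper": 8,"xyz": [0.5,0,0],"rot": [0,0,0]},{"gripper": 8,"xyz": [0.5,0,0],"rot": [0,0,0]},{"gripper": 8,"xyz": [0.5,0,0],"rot": [0,0,0]}]'

```text
clock: 11.45
tcp_pos: [0.5318, -0.155, 0.1696]
orientation: [69.8, 90.0, 12.2]
ft_force: [1.3, -0.6, 3.4]
width: 0.0119
```

jog_arm --commands '[{"gripper": 8,"xyz": [0.5,0,0],"rot": [0,0,0]},{"gripper": 8,"xyz": [0.5,0,0],"rot": [0,0,0]},{"gripper": 8,"xyz": [0.5,0,0],"rot": [0,0,0]}]'

```text
clock: 11.82
tcp_pos: [0.5318, -0.155, 0.168]
orientation: [-170.1, 90.0, 132.4]
ft_force: [1.2, -1.5, 3.7]
width: 0.0117
```

jog_arm --commands '[{"gripper": 8,"xyz": [0.5,0,0],"rot": [0,0,0]},{"gripper": 8,"xyz": [0.5,0,0],"rot": [0,0,0]},{"gripper": 8,"xyz": [0.5,0,0],"rot": [0,0,0]}]'

```text
clock: 12.2
tcp_pos: [0.5319, -0.1551, 0.1668]
orientation: [45.7, 90.0, -11.8]
ft_force: [0.4, -0.3, 9.2]
width: 0.0117
```

jog_arm --commands '[{"gripper": 8,"xyz": [0.3,0,0],"rot": [0,0,0]},{"gripper": 8,"xyz": [0,0,0],"rot": [0,0,0]}]'

```text
clock: 12.45
tcp_pos: [0.5319, -0.1551, 0.1668]
orientation: [40.1, 90.0, -17.4]
ft_force: [-1.1, -1.1, 8.3]
width: 0.0117
```

jog_arm --commands '[{"gripper": 8,"xyz": [0.5,0,0],"rot": [0,0,0]},{"gripper": 8,"xyz": [0,0,0],"rot": [0,0,0]}]'

```text
clock: 12.7
tcp_pos: [0.532, -0.1551, 0.1667]
orientation: [41.3, 90.0, -16.3]
ft_force: [-1.9, -0.1, 12.7]
width: 0.0119
```

```bash
python3 -c "
from h import *
plan([.532,-.1528,.2],32.4,1); print(manip.get_state()['moment'])"
```

```text
t 12.7 pos [ 532.  -155.1  166.7] yang 32.5 q [-16.  18. 106.   0.  56. -49.] F [-1.9 -0.1 12.7] w 11.9
world d [-0.   2.3 33.3] rot total [ 0.1  0.  -0. ]
[-33.3   1.2  -1.9] [ 0.1  0.  -0. ]
[ 0.07737826  0.48462764 -0.0176408 ]
```

Seated: the push rose from about 4 N to 13 N with no further travel. The tip is about 37 mm below the mouth, within 31–49. Releasing and going up.

jog_arm --commands '[{"gripper": 8,"xyz": [-0.5,0,0],"rot": [0,0,0]},{"gripper": 8,"xyz": [0,0,0],"rot": [0,0,0]},{"gripper": 25,"xyz": [0,0,0],"rot": [0,0,0]},{"gripper": 40,"xyz": [0,0,0],"rot": [0,0,0]},{"gripper": 40,"xyz": [0,0,0],"rot": [0,0,0]}]'

```text
clock: 13.32
tcp_pos: [0.5314, -0.1549, 0.1659]
orientation: [-139.7, 89.9, 162.8]
ft_force: [-2.0, 0.0, 0.5]
width: 0.0392
```

jog_arm --commands '[{"gripper": 40,"xyz": [-10,0,0],"rot": [0,0,0]},{"gripper": 40,"xyz": [-25,0,0],"rot": [0,0,0]},{"gripper": 40,"xyz": [-40,0,0],"rot": [0,0,0]},{"gripper": 40,"xyz": [-35,0,0],"rot": [0,0,0]},{"gripper": 40,"xyz": [0,0,0],"rot": [0,0,0]}]'

```text
clock: 13.95
tcp_pos: [0.5334, -0.1555, 0.2798]
orientation: [40.9, 89.7, -16.6]
ft_force: [-0.7, -0.5, 0.5]
width: 0.0399
```

```bash
python3 -c "
from h import *
a=grab('scene','s6')
f=lambda im,x,y,w,h:cv2.resize(im['pixels'][y:y+h,x:x+w,::-1],(600,600),interpolation=cv2.INTER_CUBIC)
cv2.imwrite('pics/c7.png',f(a,220,160,80,80))
P=pts(a)
q=P[170:230,240:280].reshape(-1,3);q=q[(abs(q[:,0]-.531)<.04)&(abs(q[:,1]+.152)<.04)]
print('top z',np.sort(q[:,2])[-8:])
for lo in (.07,.08,.09): m=abs(q[:,2]-lo)<.005;print(lo,m.sum(),q[m].mean(0))
bx,by=.5318,-.1538
px,py=ray(load('t0'),348,254.4,.084)[:2]; ox,oy=.5299,-.1543
al=np.arctan2(py-oy,px-ox);print('top post rel',px-ox,py-oy,np.hypot(px-ox,py-oy),np.degrees(al))
z=pts(load('s0'));q=z[180:210,250:285].reshape(-1,3);q=q[(q[:,2]>.07)&(q[:,2]<.09)&(abs(q[:,0]-.46)<.02)];print('scene post',len(q),q.mean(0))
plan([bx+.09*np.cos(al),by+.09*np.sin(al),.3],np.degrees(al)-90,6)"
```

```text
top z [0.18007856 0.18031623 0.18052891 0.18070781 0.18074019 0.18086866
 0.18091621 0.18123587]
0.07 19 [ 0.53649254 -0.15330476  0.06957837]
0.08 19 [ 0.53674632 -0.15398918  0.08010911]
0.09 16 [ 0.53594075 -0.15334928  0.09030174]
top post rel -0.07344642708782573 0.05217410432163033 0.09009170224683107 144.61117385748813
scene post 36 [ 0.46136138 -0.10000306  0.07942688]
t 14.0 pos [ 532.4 -155.2  277.8] yang 32.5 q [-16.  11.  99.   0.  69. -49.] F [ 0.1  0.3 -0.7] w 40.2
world d [-74.   53.5  22.2] rot total [-22.2   0.1  -0.1]
[ -3.7  -5.6 -14.1] [-3.7  0.  -0. ]
[ -3.7  -4.7 -14.5] [-3.7  0.  -0. ]
[ -3.7  -3.8 -14.7] [-3.7  0.  -0. ]
[ -3.7  -2.8 -15. ] [-3.7  0.  -0. ]
[ -3.7  -1.8 -15.1] [-3.7  0.  -0. ]
[ -3.7  -0.9 -15.2] [-3.7  0.  -0. ]
```

View pics/c7.png

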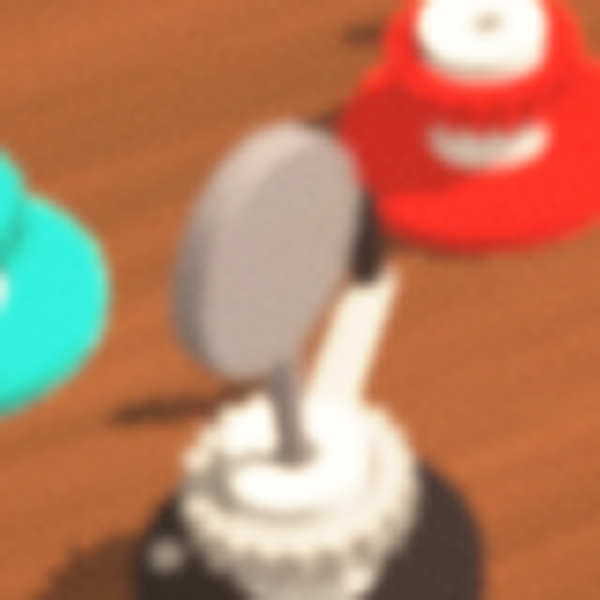

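The mirror stands upright, fully inserted: its top is at z≈0.1805, so the seat is about 36.5 mm deep. The post is 90.1 mm from the bore (check passes) at 144.6°. Going above the post with the jaws tangential.

jog_arm --commands '[{"gripper": 40,"xyz": [0,-8,-21],"rot": [-5.5,0,0]},{"gripper": 40,"xyz": [0,-6,-22],"rot": [-5.5,0,0]},{"gripper": 40,"xyz": [0,-4,-22],"rot": [-5.5,0,0]},{"gripper": 40,"xyz": [0,-2,-23],"rot": [-5.5,0,0]},{"gripper": 40,"xyz": [0,0,0],"rot": [0,0,0]}]'

```text
clock: 14.62
tcp_pos: [0.4574, -0.1005, 0.2754]
orientation: [-158.2, 89.9, 166.2]
ft_force: [0.2, 0.1, -0.4]
width: 0.0399
```

```bash
python3 -c "
from h import *
plan([.4585,-.1018,.15],54.6,1)"
```

```text
t 14.62 pos [ 457.4 -100.5  275.4] yang 54.5 q [-13.   4. 109.   0.  68. -67.] F [ 0.2  0.1 -0.4] w 39.9
world d [   1.1   -1.3 -125.4] rot total [-0.1 -0.1  0. ]
[125.4  -0.4   1.9] [-0.1 -0.1  0. ]
```

jog_arm --commands '[{"gripper": 40,"xyz": [30,0,1.5],"rot": [0,0,0]},{"gripper": 40,"xyz": [45,0,0],"rot": [0,0,0]},{"gripper": 40,"xyz": [45,0,0],"rot": [0,0,0]},{"gripper": 40,"xyz": [40,0,0],"rot": [0,0,0]},{"gripper": 40,"xyz": [0,0,0],"rot": [0,0,0]}]'

```text
clock: 15.25
tcp_pos: [0.4582, -0.1018, 0.1136]
orientation: [-156.3, 89.6, 168.0]
ft_force: [0.5, 0.1, 0.6]
width: 0.0398
```

```bash
python3 -c "
from h import *
plan([.4585,-.1018,.073],54.6,1)
a=grab('scene','s7');b=grab('top','t7')
f=lambda im,x,y,w,h:cv2.resize(im['pixels'][y:y+h,x:x+w,::-1],(400,500),interpolation=cv2.INTER_CUBIC)
cv2.imwrite('pics/c8.png',np.hstack([f(a,220,130,96,120),f(b,310,190,80,100)]))"
```

```text
t 15.25 pos [ 458.2 -101.8  113.6] yang 54.4 q [-13.  16. 118.  -0.  47. -67.] F [0.5 0.1 0.6] w 39.8
world d [  0.3   0.  -40.6] rot total [-0.2 -0.3  0.1]
[40.6  0.3  0.4] [-0.2 -0.3  0.1]
```

View pics/c8.png

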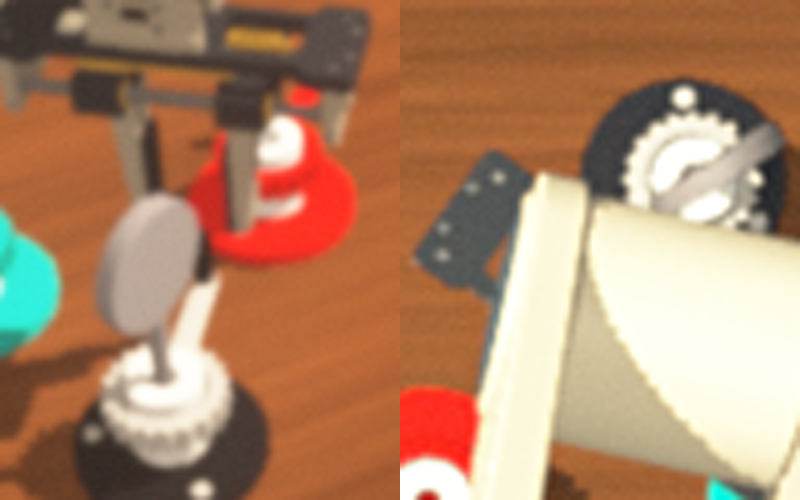

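```bash
python3 -c "
from h import *
b=load('t7');P=pts(b)
for (u,v) in ((440,335),(520,235),(620,225),(700,240),(620,300),(700,260),(760,250)):
    i=310+(u-400)/5;j=190+v/5; print((u,v),P[int(j),int(i)].round(3))
K=b['K']
a=load('s7');Q=pts(a)[130:190,220:316].reshape(-1,3);q=Q[(Q[:,2]>.165)&(Q[:,2]<.3)&(Q[:,0]<.56)&(Q[:,0]>.3)]
r=np.hypot(q[:,0]-.534,q[:,1]+.1525);
t=np.radians(54.5);rad=(q[:,0]-.534)*np.cos(np.radians(144.6))+(q[:,1]+.1525)*np.sin(np.radians(144.6))
m=abs(rad)>.03
for lo in np.arange(.165,.3,.015):
    k=m&(abs(q[:,2]-lo)<.0075);
    if k.sum(): print(round(lo,3),k.sum(),'min radial',rad[k].min().round(3),np.percentile(rad[k],2).round(3))
"
```

```text
(440, 335) [ 0.447 -0.029 -0.004]
(520, 235) [ 0.497 -0.047  0.487]
(620, 225) [ 0.5   -0.082  0.483]
(700, 240) [ 0.495 -0.11   0.484]
(620, 300) [ 0.475 -0.081  0.5  ]
(700, 260) [ 0.488 -0.109  0.492]
(760, 250) [ 0.491 -0.004  1.379]
0.165 42 min radial 0.077 0.077
0.18 39 min radial 0.06 0.06
0.195 371 min radial 0.057 0.058
0.21 427 min radial 0.057 0.058
0.225 1049 min radial 0.056 0.059
0.24 204 min radial 0.066 0.067
0.255 76 min radial 0.067 0.068
```

The wrist is at 0.48 m and the gripper body is at least 56 mm from the bore axis, so both clear the mirror. The fingers straddle the post at left crop (205,255). Descending and narrowing.

jog_arm --commands '[{"gripper": 40,"xyz": [10,0,0],"rot": [0,0,0]},{"gripper": 40,"xyz": [15,0,0],"rot": [0,0,0]},{"gripper": 40,"xyz": [15,0,0],"rot": [0,0,0]},{"gripper": 30,"xyz": [0,0,0],"rot": [0,0,0]},{"gripper": 18,"xyz": [0,0,0],"rot": [0,0,0]}]' --force 4

```text
clock: 15.98
tcp_pos: [0.46, -0.102, 0.0762]
orientation: [-158.4, 90.0, 166.1]
ft_force: [0.1, 0.1, -0.0]
width: 0.0219
```

jog_arm --commands '[{"gripper": 18,"xyz": [0,0,0],"rot": [0,0,0]},{"gripper": 18,"xyz": [0,0,0],"rot": [0,0,0]}]'

```text
clock: 16.23
tcp_pos: [0.4603, -0.1021, 0.0766]
orientation: [22.9, 90.0, -12.6]
ft_force: [-0.5, 0.3, -0.3]
width: 0.0175
```

```bash
python3 -c "
from h import *
plan([.4585,-.1018,.073],54.6,1)"
```

```text
t 16.23 pos [ 460.3 -102.1   76.6] yang 54.5 q [-13.  20. 119.   0.  41. -67.] F [-0.5  0.3 -0.3] w 17.5
world d [-1.8  0.3 -3.6] rot total [-0.1  0.  -0. ]
[ 3.6 -0.8 -1.6] [-0.1  0.  -0. ]
```

jog_arm --commands '[{"gripper": 18,"xyz": [2,4.7,0.1],"rot": [3,0,0]},{"gripper": 18,"xyz": [0,4.7,0.1],"rot": [3,0,0]},{"gripper": 18,"xyz": [0,4.7,0.1],"rot": [3,0,0]},{"gripper": 18,"xyz": [0,4.7,0.1],"rot": [3,0,0]},{"gripper": 18,"xyz": [0,4.7,0.1],"rot": [3,0,0]}]'

```text
clock: 16.85
tcp_pos: [0.4758, -0.0853, 0.0745]
orientation: [-52.8, 89.9, -103.4]
ft_force: [-1.2, -5.2, 0.2]
width: 0.018
```

```bash
cat >> h.py <<'E'
def arc(bx=.532,by=-.1538):
    s=manip.get_state();R=Ro.from_euler('xyz',s['orientation'],degrees=True).as_matrix()
    d=s['tcp_pos'][:2]-[bx,by];print('t',round(s['clock'],2),'pos',(s['tcp_pos']*1e3).round(1),'r',(np.hypot(*d)*1e3).round(1),'ang',np.degrees(np.arctan2(d[1],d[0])).round(2),'yang',np.degrees(np.arctan2(R[1,1],R[0,1])).round(2),'F tool',(R.T@s['ft_force']).round(2),'M',s['moment'].round(2),'w',round(s['width']*1e3,1))
E
python3 -c "
from h import *
arc()"
```

```text
t 16.85 pos [475.8 -85.3  74.5] r 88.6 ang 129.38 yang 39.4 F tool [-0.23 -4.25  3.29] M [-1.07  0.38  0.04] w 18.0
```

jog_arm --commands '[{"gripper": 18,"xyz": [0,4.7,0.1],"rot": [3,0,0]},{"gripper": 18,"xyz": [0,4.7,0.1],"rot": [3,0,0]},{"gripper": 18,"xyz": [0,4.7,0.1],"rot": [3,0,0]},{"gripper": 18,"xyz": [0,4.7,0.1],"rot": [3,0,0]}]'

```text
clock: 17.35
tcp_pos: [0.491, -0.075, 0.0744]
orientation: [-70.1, 89.9, -132.7]
ft_force: [-2.2, -6.4, 1.3]
width: 0.0181
```

```bash
python3 -c "
from h import *
arc()"
```

```text
t 17.35 pos [491.  -75.   74.4] r 88.8 ang 117.46 yang 27.4 F tool [-1.26 -4.9   4.61] M [-1.1   0.53  0.02] w 18.1
```

jog_arm --commands '[{"gripper": 18,"xyz": [0,1.6,0],"rot": [1,0,0]},{"gripper": 18,"xyz": [0,1.6,0],"rot": [1,0,0]},{"gripper": 18,"xyz": [0,1.6,0],"rot": [1,0,0]},{"gripper": 18,"xyz": [0,1.6,0],"rot": [1,0,0]}]'

```text
clock: 17.85
tcp_pos: [0.4965, -0.0722, 0.0743]
orientation: [-77.2, 89.9, -143.7]
ft_force: [-2.6, -5.6, 1.3]
width: 0.0177
```

```bash
python3 -c "
from h import *
arc()"
```

```text
t 17.85 pos [496.5 -72.2  74.3] r 88.9 ang 113.51 yang 23.46 F tool [-1.24 -4.65  4.06] M [-1.06  0.6   0.  ] w 17.7
```

jog_arm --commands '[{"gripper": 18,"xyz": [0,1.6,0],"rot": [1,0,0]},{"gripper": 18,"xyz": [0,1.6,0],"rot": [1,0,0]},{"gripper": 18,"xyz": [0,0,0],"rot": [0,0,0]}]'

```text
clock: 18.23
tcp_pos: [0.4995, -0.0709, 0.0743]
orientation: [-81.2, 89.9, -149.8]
ft_force: [-3.2, -4.3, 1.2]
width: 0.0177
```

```bash
python3 -c "
from h import *
arc()"
```

```text
t 18.23 pos [499.5 -70.9  74.3] r 89.1 ang 111.43 yang 21.48 F tool [-1.21 -4.55  2.78] M [-0.83  0.54  0.06] w 17.7
```

jog_arm --commands '[{"gripper": 18,"xyz": [0,1.6,0],"rot": [1,0,0]},{"gripper": 18,"xyz": [0,1.6,0],"rot": [1,0,0]},{"gripper": 18,"xyz": [0,0,0],"rot": [0,0,0]}]'

```text
clock: 18.6
tcp_pos: [0.5022, -0.0698, 0.0743]
orientation: [-82.8, 89.9, -153.3]
ft_force: [-3.2, -5.5, 1.3]
width: 0.018
```

```bash
python3 -c "
from h import *
arc()"
```

```text
t 18.6 pos [502.2 -69.8  74.3] r 89.1 ang 109.5 yang 19.48 F tool [-1.27 -4.84  4.13] M [-0.94  0.67  0.08] w 18.0
```

jog_arm --commands '[{"gripper": 18,"xyz": [0,1.6,0],"rot": [1,0,0]},{"gripper": 18,"xyz": [0,1.6,0],"rot": [1,0,0]},{"gripper": 18,"xyz": [0,0,0],"rot": [0,0,0]}]'

```text
clock: 18.98
tcp_pos: [0.505, -0.0688, 0.0742]
orientation: [-84.8, 89.9, -157.4]
ft_force: [-4.2, -5.8, 1.4]
width: 0.0182
```

```bash
python3 -c "
from h import *
arc()"
```

```text
t 18.98 pos [505.  -68.8  74.2] r 89.2 ang 107.61 yang 17.48 F tool [-1.4  -5.73  4.23] M [-1.02  0.79  0.07] w 18.2
```

jog_arm --commands '[{"gripper": 18,"xyz": [0,1.6,0],"rot": [1,0,0]},{"gripper": 18,"xyz": [0,0,0],"rot": [0,0,0]}]'

```text
clock: 19.23
tcp_pos: [0.5063, -0.0684, 0.0742]
orientation: [-86.2, 89.8, -159.7]
ft_force: [-4.2, -6.4, 2.8]
width: 0.0181
```

```bash
python3 -c "
from h import *
arc()"
```

```text
t 19.23 pos [506.3 -68.4  74.2] r 89.2 ang 106.72 yang 16.48 F tool [-2.76 -5.81  4.91] M [-1.01  0.88  0.05] w 18.1
```

jog_arm --commands '[{"gripper": 18,"xyz": [0,1.6,0],"rot": [1,0,0]},{"gripper": 18,"xyz": [0,0,0],"rot": [0,0,0]}]'

```text
clock: 19.48
tcp_pos: [0.5077, -0.0679, 0.0741]
orientation: [-87.1, 89.8, -161.6]
ft_force: [-4.7, -5.8, 2.1]
width: 0.0184
```

```bash
python3 -c "
from h import *
arc()"
```

```text
t 19.48 pos [507.7 -67.9  74.1] r 89.3 ang 105.81 yang 15.49 F tool [-2.09 -6.05  4.31] M [-1.11  0.93  0.1 ] w 18.4
```

jog_arm --commands '[{"gripper": 18,"xyz": [0,1.6,0],"rot": [1,0,0]},{"gripper": 18,"xyz": [0,1.6,0],"rot": [1,0,0]},{"gripper": 18,"xyz": [0,0,0],"rot": [0,0,0]}]'

```text
clock: 19.85
tcp_pos: [0.5104, -0.0671, 0.0741]
orientation: [-87.0, 89.8, -163.5]
ft_force: [-6.8, -6.2, 4.3]
width: 0.0183
```

```bash
python3 -c "
from h import *
arc()"
```

```text
t 19.85 pos [510.4 -67.1  74.1] r 89.3 ang 103.99 yang 13.49 F tool [-4.23 -8.08  4.42] M [-1.22  1.26  0.02] w 18.3
```

The push rose from about 4.7 N to 8.1 N (+3.4 N, inside the 2–5 N band) at about 0.67 rad. Backing off, opening and lifting clear.

jog_arm --commands '[{"gripper": 18,"xyz": [0,-2.5,0],"rot": [0,0,0]},{"gripper": 40,"xyz": [0,0,0],"rot": [0,0,0]},{"gripper": 40,"xyz": [0,0,0],"rot": [0,0,0]},{"gripper": 40,"xyz": [-5,0,0],"rot": [0,0,0]},{"gripper": 40,"xyz": [-20,0,0],"rot": [0,0,0]}]'

```text
clock: 20.48
tcp_pos: [0.5094, -0.0668, 0.099]
orientation: [-112.4, 89.9, 171.0]
ft_force: [-0.5, -0.6, 0.5]
width: 0.0399
```

jog_arm --commands '[{"gripper": 40,"xyz": [-40,0,-10],"rot": [0,0,0]},{"gripper": 40,"xyz": [-50,0,-20],"rot": [0,0,0]},{"gripper": 40,"xyz": [-40,0,-40],"rot": [0,0,0]},{"gripper": 40,"xyz": [0,0,-20],"rot": [0,0,0]},{"gripper": 40,"xyz": [0,0,0],"rot": [0,0,0]}]'

```text
clock: 21.1
tcp_pos: [0.489, 0.0216, 0.2301]
orientation: [82.2, 89.9, 5.8]
ft_force: [0.0, -0.7, 0.3]
width: 0.0402
```

```bash
python3 -c "
from h import *
arc()
a=grab('scene','s8');b=grab('top','t8')
f=lambda im,x,y,w,h:cv2.resize(im['pixels'][y:y+h,x:x+w,::-1],(400,500),interpolation=cv2.INTER_CUBIC)
cv2.imwrite('pics/c9.png',np.hstack([f(a,220,150,80,100),f(b,300,150,96,120)]))
P=pts(a);q=P[170:230,240:280].reshape(-1,3);q=q[(abs(q[:,0]-.531)<.04)&(abs(q[:,1]+.152)<.04)]
print('top z',np.sort(q[:,2])[-8:].mean())
for lo in (.07,.08,.09): m=abs(q[:,2]-lo)<.005;print(lo,m.sum(),q[m].mean(0))
for t0,im in(('s0',a),('t0',b)):
    d=np.abs(load(t0)['pixels'].astype(int)-im['pixels']).max(2)
    for n,(u,v) in {'s0':{'diya':(445,224),'bottle':(377,258),'tin':(240,323)},'t0':{'diya':(214,160),'bottle':(300,145),'tin':(410,154)}}[t0].items(): print(t0,n,(d[v-18:v+18,u-18:u+18]>60).sum())
"
```

```text
t 21.1 pos [489.   21.6 230.1] r 180.5 ang 103.77 yang 13.57 F tool [-0.32 -0.12  0.67] M [-0.06  0.06 -0.02] w 40.2
top z 0.18066778741614903
0.07 16 [ 0.53501725 -0.15358361  0.07068887]
0.08 17 [ 0.53627593 -0.15380826  0.07965008]
0.09 18 [ 0.53661922 -0.15325782  0.09097237]
s0 diya 0
s0 bottle 0
s0 tin 0
t0 diya 0
t0 bottle 0
t0 tin 0
```

View pics/c9.png

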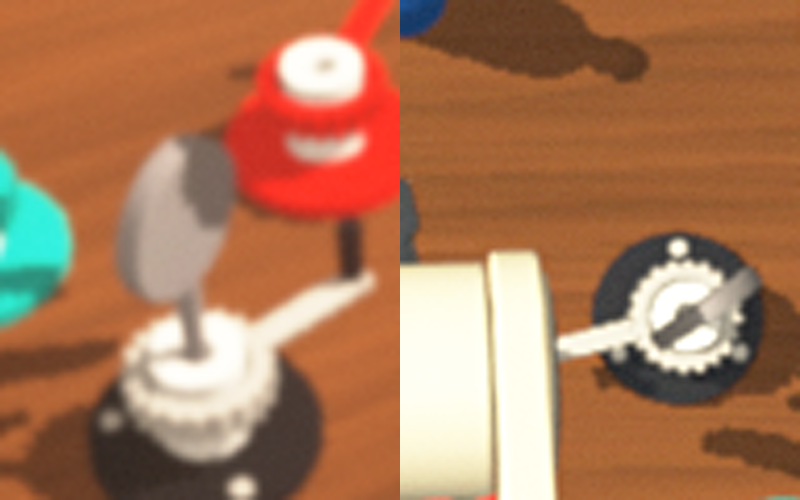

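The mirror is upright in the stand, its height is unchanged, the lever is turned, and nothing else has moved. Handing in.

```bash
python3 -c "
from rig import manip
print(manip.finish_job())"
```

```text
the job is handed in; nothing more can be done
None
```

I moved the small mirror from the white block into the black stand, pressed it home, let go, turned the clamp nut clockwise, and handed the job in at about 21 s.

- **Seating:** The push rose from about 4 N to 13 N with no further travel. That puts the seat about 37 mm below the mouth, within the stated 31–49 mm.
- **Clamping:** I turned the nut about 0.67 rad with the lever. The push at the post rose from about 4.7 N to 8.1 N (+3.4 N), inside the 2–5 N band for a firm grip. The force on the jaws themselves could not be measured, so the grip is inferred from that rise.
- **Last checks:** The mirror stands upright with its top at z ≈ 0.181 m, the same as before clamping. The areas around the diya, bottle and tin look unchanged in both cameras. The gripper is clear with no force on it.
- **Disagreement:** The two cameras differed by about 2–4 mm. I resolved this by comparing relative positions and the lateral forces during insertion. No check failed.

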